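# Find the rocking corner of a jig plate and press its shim flat

## Robot

A 6-joint arm with a two-finger parallel gripper is mounted at the origin on a cart in front of the work surface, level with it; the furniture and walls round the work are solid. World frame = base frame: x ahead of the robot, y to its left, z up, the work surface at z = 0. Lengths are in m, angles in rad, forces in N, time in s.
With the tool pointing down it reaches from about 0.425 to 0.95 m from the base axis. Payload 14.7 kg.
Tool frame: the origin (TCP) lies on the centre line of the jaws, within the pads' length; the fingertips stand 8 mm ahead of it and the grasp point (between the pads) lies 11 mm behind it; z points along the fingers, y is the line along which they close (so a half turn about z gives the same grasp; the last joint's range is limited). The gripper opens to 85 mm and grips with 20 to 120 N. Pads are 22 mm wide; open, the fingers measure 114 mm over their backs; the gripper's body (76 mm by 85 mm) begins 54 mm behind the grasp point. The pads swing forward as they close: fully open they stand 13 mm farther back than shut.
Start: joints at [1.242, 0.48, 1.596, -0, 1.065, -0.047], TCP at [0.181, 0.624, 0.239] pointing down, gripper open.
Joint ranges: [-2.75, 2.75], [-0.82, 2.05], [0.23, 2.67], [-1.56, 4.7], [0.09, 2.69], [-2.92, 2.92]. Speed limits (rad/s): [1.89, 1.89, 2.39, 3.01, 3.01, 3.01].

## Interface

Orientations are given as a rotation vector (axis times angle).
In Python, from bench import status, viewer, env gives the robot as it stands.
- The arm moves only by the tool move_arm, never from a script. Its argument "moves" is a list of rows, each a list of 5 numbers: the opening, from 0 (shut) to 1 (fully open), then the shift along the tool's x, y, z normalised to -1 to 1, where 1 is 0.5 m, then the turn about the tool's z normalised to -1 to 1, where 1 is 30 degrees. A call has 1 to 20 rows; each row is the pose to reach, as a shift and turn from the pose commanded when the call began, along the tool's axes at that moment; what a row does not reach only later rows make up. A row lasts 1/8 s, in which the tool goes at most 62.5 mm and 10.7 degrees, less where a joint would pass 70% of its speed; a pose out of reach is approached as far as the arm can. A call with a number of a shift or a turn outside -1 to 1 is refused whole. A call with a gripper value outside its range is refused whole. The fingers move at their own pace and stop on an object; the grip force is fixed at half the most. Time passes only in rows, so rows that repeat a pose let the fingers close. It gives the time, the measured TCP pose, the force, the opening and the grip force at its end, in the units of the state.
- status.get_obs(): the state, without advancing time (a new reading comes with each control period).
- viewer.grab_frame(name): name is "scene" or "top" or "wrist"; returns the picture (480x640x3 uint8, red, green, blue); there is no depth.
- viewer.camera_info(name): a dict with "mtx" (3x3 intrinsics, pixels), "xyz" and "rotation" of the camera in the world. Camera axes: x right, y down, z forward; pixel columns grow to the right and rows downward; lengths in m; the calibration is good to about 2 mm. A picture is of the moment at which its call begins: read the wrist's pose just before it. camera_info takes no time and is no camera call; for the wrist camera it gives the pose at the moment of the call.
- env.hand_in(): hands the job in; it is judged then, once.
The state is a dict: "clock": time; "qpos": joint angles; "dq": joint speeds; "joint_torque": joint torques, N m; "ee_pos": TCP position; "tcp_rot": TCP orientation; "ft_force": force on the tool from outside, world axes, zero at the start; "ft_torque": the same for the moment, N m; "width": finger opening in m; "finger_force": force on a finger pad.
Only numpy, scipy, OpenCV 4.12 (cv2) and the standard library are available. Lean on these libraries where they do the work, as an engineer would, in place of code of your own. Each camera call takes 0.05 s, during which the arm holds its last target. There are 200 camera calls.

## Task

One corner of the aluminium jig plate rocks: press down on the blue corner marks with the closed fingertips until you find the corner that dips under the finger and let it swing back. Then press down the yellow shim tab beside that same corner until it lies flat, so that the plate sits level and firm. Leave the other three shim tabs up, do not lift the plate, and leave the things lying round the jig alone.

Things in the scene. Friction and masses are not known exactly. Their poses are not given: they have to be found in the camera images.
- jig_base: grey jig base fixed on the bench, 160 (x) by 276 (y) mm slab, 8 mm thick, with a low rim (top 29 mm above the bench) round the plate. Origin: centre of its underside, on the bench; z up; at yaw 0 its x points away from the robot and y to the robot's left. 'near/far' and 'left/right' below are along this x and y.
- jig_plate: loose square aluminium jig plate, 140 x 140 x 10 mm, about 0.7 kg, lying inside the rim (2 mm play) on four hidden seats near its corners, of which one, not always the same, is 4.8 mm too low; low black nest strips in its middle stand 5 mm high. Origin: centre of its underside, 20 mm above the bench when level; axes as the base's.
- corner_near_left (a point): blue press mark, 18 mm wide, on the plate's top at its near left corner, 45 mm from the plate's middle in x and in y, right above a seat; 30 mm above the bench when level. Pressed down here with about 3 N (at most 4) or more, a rocking corner dips by 3 to 4 mm onto its low seat (and the opposite corner rises), and swings back when let go; a sound corner stays put (under 1 mm).
- corner_near_right (a point): blue press mark, 18 mm wide, on the plate's top at its near right corner, 45 mm from the plate's middle in x and in y, right above a seat; 30 mm above the bench when level. Pressed down here with about 3 N (at most 4) or more, a rocking corner dips by 3 to 4 mm onto its low seat (and the opposite corner rises), and swings back when let go; a sound corner stays put (under 1 mm).
- corner_far_left (a point): blue press mark, 18 mm wide, on the plate's top at its far left corner, 45 mm from the plate's middle in x and in y, right above a seat; 30 mm above the bench when level. Pressed down here with about 3 N (at most 4) or more, a rocking corner dips by 3 to 4 mm onto its low seat (and the opposite corner rises), and swings back when let go; a sound corner stays put (under 1 mm).
- corner_far_right (a point): blue press mark, 18 mm wide, on the plate's top at its far right corner, 45 mm from the plate's middle in x and in y, right above a seat; 30 mm above the bench when level. Pressed down here with about 3 N (at most 4) or more, a rocking corner dips by 3 to 4 mm onto its low seat (and the opposite corner rises), and swings back when let go; a sound corner stays put (under 1 mm).
- tab_near_left (a point): place to press on the yellow outer tab of the near left corner's steel shim strip (28 mm wide, 3 mm thick), on the left of the plate: 45 mm from the base's middle in x, about 118 mm in y. Tab raised: 33 mm above the bench; flat: 20 mm. It goes down under about 4 N here and stays where it is left.
- tab_near_right (a point): place to press on the yellow outer tab of the near right corner's steel shim strip (28 mm wide, 3 mm thick), on the right of the plate: 45 mm from the base's middle in x, about 118 mm in y. Tab raised: 33 mm above the bench; flat: 20 mm. It goes down under about 4 N here and stays where it is left.
- tab_far_left (a point): place to press on the yellow outer tab of the far left corner's steel shim strip (28 mm wide, 3 mm thick), on the left of the plate: 45 mm from the base's middle in x, about 118 mm in y. Tab raised: 33 mm above the bench; flat: 20 mm. It goes down under about 4 N here and stays where it is left.
- tab_far_right (a point): place to press on the yellow outer tab of the far right corner's steel shim strip (28 mm wide, 3 mm thick), on the right of the plate: 45 mm from the base's middle in x, about 118 mm in y. Tab raised: 33 mm above the bench; flat: 20 mm. It goes down under about 4 N here and stays where it is left.
- shim_near_left (a joint): angle of the near left shim, rad: 0 to 0.03 at the start (tab raised), 0.40 flat. It pivots on a pin along x, 84 mm from the base's middle in y, 18.5 mm above the bench; the tab reaches 50 mm outward from it. As the tab goes down the inner end rises under the plate: it fills the gap of a rocking corner; a sound corner has no gap, and gains nothing.
- shim_near_right (a joint): angle of the near right shim, rad: 0 to 0.03 at the start (tab raised), 0.40 flat. It pivots on a pin along x, 84 mm from the base's middle in y, 18.5 mm above the bench; the tab reaches 50 mm outward from it. As the tab goes down the inner end rises under the plate: it fills the gap of a rocking corner; a sound corner has no gap, and gains nothing.
- shim_far_left (a joint): angle of the far left shim, rad: 0 to 0.03 at the start (tab raised), 0.40 flat. It pivots on a pin along x, 84 mm from the base's middle in y, 18.5 mm above the bench; the tab reaches 50 mm outward from it. As the tab goes down the inner end rises under the plate: it fills the gap of a rocking corner; a sound corner has no gap, and gains nothing.
- shim_far_right (a joint): angle of the far right shim, rad: 0 to 0.03 at the start (tab raised), 0.40 flat. It pivots on a pin along x, 84 mm from the base's middle in y, 18.5 mm above the bench; the tab reaches 50 mm outward from it. As the tab goes down the inner end rises under the plate: it fills the gap of a rocking corner; a sound corner has no gap, and gains nothing.
- pin_near_left (a joint): travel (m) of a small witness pin hidden under the plate's near left corner: about 0 at the start; when that corner dips it is pushed down by about 4 to 5 mm (0.004 to 0.005) and stays there; under a sound corner it stays near 0
- pin_near_right (a joint): travel (m) of a small witness pin hidden under the plate's near right corner: about 0 at the start; when that corner dips it is pushed down by about 4 to 5 mm (0.004 to 0.005) and stays there; under a sound corner it stays near 0
- pin_far_left (a joint): travel (m) of a small witness pin hidden under the plate's far left corner: about 0 at the start; when that corner dips it is pushed down by about 4 to 5 mm (0.004 to 0.005) and stays there; under a sound corner it stays near 0
- pin_far_right (a joint): travel (m) of a small witness pin hidden under the plate's far right corner: about 0 at the start; when that corner dips it is pushed down by about 4 to 5 mm (0.004 to 0.005) and stays there; under a sound corner it stays near 0
- psu_board: green power-supply board with components, 45 x 88 x 25 mm; loose bystander on the bench, to be left alone; origin at its underside
- screwdriver: yellow screwdriver, 165 mm long; loose bystander on the bench, to be left alone; origin at its underside
- cutters: blue-handled side cutters, 115 mm long; loose bystander on the bench, to be left alone; origin at its underside
- marker: white marker with blue cap, 135 mm long; loose bystander on the bench, to be left alone; origin at its underside
- plug_red: red banana plug, 49 mm long; loose bystander on the bench, to be left alone; origin at its underside
- plug_black: black banana plug, 49 mm long; loose bystander on the bench, to be left alone; origin at its underside

How it is judged:
By the outcome, as a careful person would: the job done as asked, in the order asked, and still so for the second after the job is handed in, with the robot touching nothing.
It also fails if it takes over 58 s, if anything falls off the work surface, if the arm or the gripper's body presses on something with over 40 N, if the wrist force passes 120 N, or if a joint passes its speed limit or range.

## Working session

There is one attempt and no reset: what is moved stays moved. The work goes in short steps, Python scripts to look and compute and a tool call to move; the robot and the scene stay as the last step left them, time stands still between calls to the robot, and variables do not carry over. Pictures are saved under pics/ and viewed, at most 10 in all, crops included, and the job is handed in when it is done.

Besides the shell and the picture viewer there is one more tool, called as name(argument=value, ...), one argument or row to a line, values as JSON. move_arm: Moves the arm, as the interface text tells. Scaled input: -1 to 1 covers 0.5 m each way for a shift and 30 degrees each way for a turn. Its arguments: {"type":"object","properties":{"moves":{"type":"array","items":{"type":"array","items":{"type":"number"}}}},"required":["moves"]}

```bash
mkdir -p pics
python3 - <<'E'
from bench import status, viewer
import cv2
for n in ("top","scene"):
    cv2.imwrite(f"pics/{n}0.png", viewer.grab_frame(n)[:,:,::-1])
    print(viewer.camera_info(n))
o=status.get_obs(); print(o['clock'],o['ee_pos'],o['tcp_rot'],o['ft_force'],o['width'])
E
```

```text
{'mtx': array([[621.50907819,   0.        , 327.5321497 ],
       [  0.        , 621.50907819, 233.5630994 ],
       [  0.        ,   0.        ,   1.        ]]), 'xyz': array([0.46471147, 0.02106292, 1.07748845]), 'rotation': array([-2.18977823,  2.1692768 , -0.10800961])}
{'mtx': array([[439.49830238,   0.        , 318.61594948],
       [  0.        , 439.49830238, 240.43402767],
       [  0.        ,   0.        ,   1.        ]]), 'xyz': array([ 0.0977777 , -0.39768183,  0.64221983]), 'rotation': array([-2.14114614,  0.94672259, -0.39525137])}
0.1 [0.18062607 0.62406379 0.23875406] [-4.41202103e-01 -3.11025458e+00  1.54689114e-03] [ 0.69626428 -0.61536899  0.10218657] 0.08534632643615697
```

View pics/top0.png

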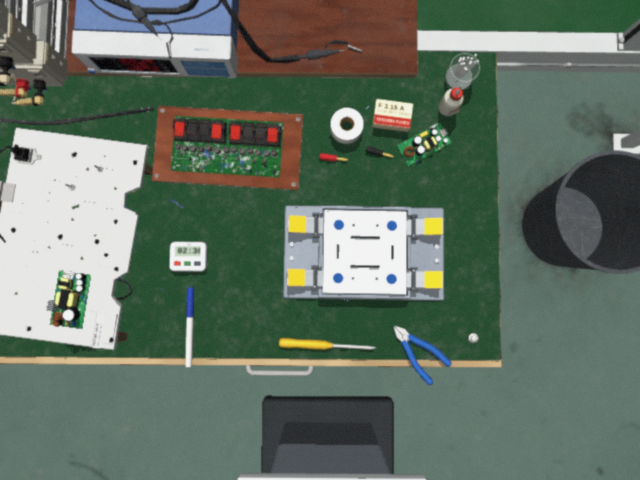

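The top view shows the jig centred near (365,252), with blue marks near (339,225), (393,225), (338,279) and (392,279). The yellow tabs are near (297,225), (433,226), (296,278) and (432,279). I'll take centroids next.

```bash
cat > h.py <<'E'
import numpy as np, cv2
from scipy.spatial.transform import Rotation as R
def pix2w(info,uv,z):
    d=R.from_rotvec(info['rotation']).as_matrix()@np.linalg.inv(info['mtx'])@np.array([uv[0],uv[1],1])
    return info['xyz']+d*(z-info['xyz'][2])/d[2]
E
python3 - <<'E'
from bench import status, viewer
from h import *
im=cv2.imread("pics/top0.png"); hsv=cv2.cvtColor(im,cv2.COLOR_BGR2HSV); I=viewer.camera_info("top")
for nm,lo,hi,z in (("blue",(100,120,60),(125,255,255),.031),("yel",(22,120,120),(35,255,255),.033)):
    m=cv2.inRange(hsv,lo,hi); m[:, :284]=0; m[:,446:]=0; m[:204]=0; m[302:]=0
    n,l,s,c=cv2.connectedComponentsWithStats(m)
    P=[]
    for i in range(1,n):
        if s[i,4]>30: p=pix2w(I,c[i],z); P.append(p); print(nm,c[i].round(1),s[i],p.round(4))
    print(np.mean(P,0))
q=status.get_obs(); print(R.from_rotvec(q['tcp_rot']).as_matrix().round(3))
cv2.imwrite("pics/crop.png",cv2.resize(im[195:310,275:455],None,fx=4,fy=4,interpolation=cv2.INTER_CUBIC))
E
```

```text
blue [338.4 224.3] [335 221   8   8  55] [ 0.5752 -0.0062  0.031 ]
blue [391.5 225.3] [388 222   8   8  56] [ 0.5744 -0.0962  0.031 ]
blue [337.8 277.7] [334 274   9   9  59] [ 0.485  -0.0058  0.031 ]
blue [391.1 278.5] [387 275   9   8  59] [ 0.4845 -0.0954  0.031 ]
[ 0.52978643 -0.05088301  0.031     ]
yel [297.1 223.8] [289 216  17  17 281] [0.5751 0.0637 0.033 ]
yel [433. 226.] [425 218  17  17 287] [ 0.5737 -0.1662  0.033 ]
yel [296.  277.1] [288 269  17  17 285] [0.4854 0.0643 0.033 ]
yel [433.  279.1] [425 271  17  17 287] [ 0.4842 -0.1657  0.033 ]
[ 0.52958206 -0.05095697  0.033     ]
[[-0.961  0.278 -0.   ]
 [ 0.278  0.961 -0.001]
 [ 0.    -0.001 -1.   ]]
```

View pics/crop.png

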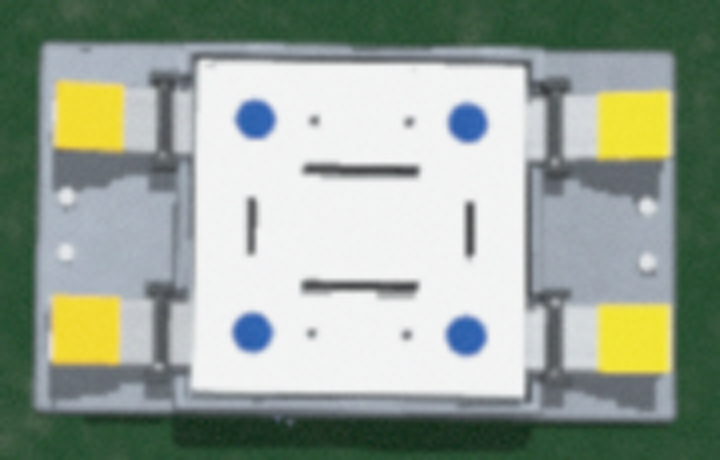

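View pics/scene0.png

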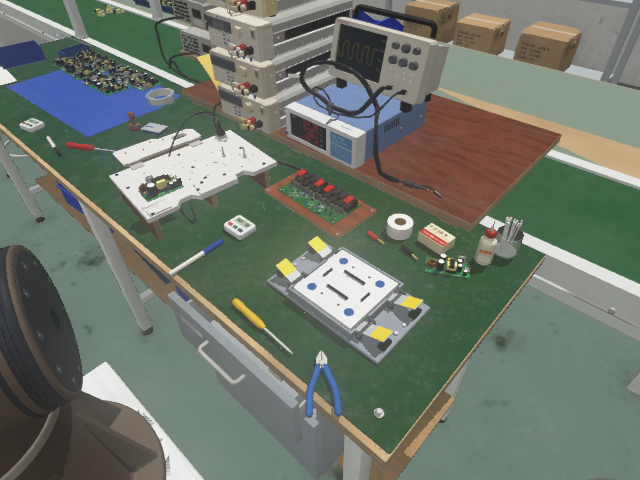

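The crop shows a plate with four blue marks and four yellow tabs, all raised. The mark spacing measures 90 mm and the tabs lie 115 mm from the middle, as given. Base centre is about (0.530, -0.051) and yaw about 0. The scene view shows clear space above the jig. Now I'll move over it, with fingers shut and the tool turned square.

move_arm(
  moves=[
    [0,-0.12,-0.09,0,-0.1],
    [0,-0.25,-0.17,0,-0.2],
    [0,-0.37,-0.26,0,-0.3],
    [0,-0.5,-0.34,0,-0.4],
    [0,-0.62,-0.43,0,-0.54],
    [0,-0.67,-0.52,0,-0.54],
    [0,-0.72,-0.61,0,-0.54],
    [0,-0.77,-0.7,0,-0.54],
    [0,-0.82,-0.79,0,-0.54],
    [0,-0.87,-0.88,0,-0.54],
    [0,-0.91,-0.97,0.05,-0.54],
    [0,-0.91,-0.97,0.15,-0.54],
    [0,-0.91,-0.97,0.2,-0.54],
    [0,-0.91,-0.97,0.2,-0.54],
    [0,-0.91,-0.97,0.2,-0.54],
  ],
)

```text
clock: 1.98
ee_pos: [0.4834, 0.0321, 0.1401]
tcp_rot: [-0.002, 3.141, 0.0]
ft_force: [-0.4, 0.5, 0.4]
width: -0.0
finger_force: 0.0
```

move_arm(
  moves=[
    [0,-0.003,-0.076,0.0,0],
    [0,-0.003,-0.076,0.08,0],
    [0,-0.003,-0.076,0.15,0],
    [0,-0.003,-0.076,0.18,0],
    [0,-0.003,-0.076,0.19,0],
    [0,-0.003,-0.076,0.194,0],
    [0,-0.003,-0.076,0.194,0],
    [0,-0.003,-0.076,0.194,0],
  ],
)

```text
clock: 2.98
ee_pos: [0.4849, -0.006, 0.0429]
tcp_rot: [-0.002, 3.141, -0.0]
ft_force: [0.0, 0.6, -0.0]
width: 0.0002
finger_force: 0.0
```

Run:
```python
from bench import status, viewer
import cv2
a=viewer.grab_frame("wrist"); b=viewer.grab_frame("scene")[200:400,240:460]
cv2.imwrite("pics/w1.png",cv2.hconcat([cv2.resize(a,(400,300)),cv2.resize(b,(330,300))])[:,:,::-1])
o=status.get_obs(); print(o['ee_pos'],o['ft_force'])
```

```text
[ 0.48474356 -0.00603961  0.04274539] [-0.21752699 -0.0950175   0.21931166]
```

View pics/w1.png

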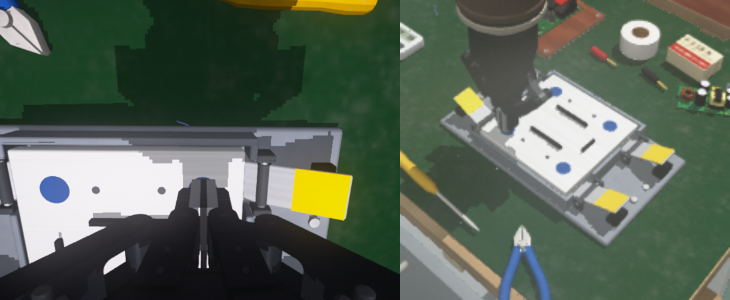

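The closed fingertips sit over the near-left mark with the tip at about z 0.035 and nothing obstructing. Pressing gently now.

move_arm(
  moves=[
    [0,0,0,0.004,0],
    [0,0,0,0.008,0],
    [0,0,0,0.009,0],
    [0,0,0,0.01,0],
    [0,0,0,0.011,0],
    [0,0,0,0.011,0],
  ],
)

```text
clock: 3.82
ee_pos: [0.4845, -0.006, 0.0378]
tcp_rot: [-0.001, 3.141, -0.0]
ft_force: [-6.7, 0.1, 36.8]
width: 0.0001
finger_force: 18.2
```

move_arm(
  moves=[
    [0,0,0,-0.01,0],
    [0,0,0,-0.024,0],
    [0,-0.09,0,-0.024,0],
    [0,-0.18,0,-0.024,0],
    [0,-0.18,0,-0.024,0],
    [0,-0.18,0,-0.01,0],
    [0,-0.18,0,-0.004,0],
    [0,-0.18,0,-0.003,0],
    [0,-0.18,0,-0.002,0],
    [0,-0.18,0,-0.001,0],
    [0,-0.18,0,-0.001,0],
  ],
)

```text
clock: 5.2
ee_pos: [0.5744, -0.0059, 0.0374]
tcp_rot: [0.001, -3.142, -0.0]
ft_force: [-1.3, 0.5, 2.4]
width: -0.0003
finger_force: 1.0
```

move_arm(
  moves=[
    [0,0,0,0.001,0],
    [0,0,0,0.002,0],
    [0,0,0,0.002,0],
  ],
)

```text
clock: 5.58
ee_pos: [0.5746, -0.0059, 0.0363]
tcp_rot: [-0.001, 3.141, 0.0]
ft_force: [-0.2, 2.0, 1.6]
width: 0.0002
finger_force: 1.3
```

move_arm(
  moves=[
    [0,0,0,0.001,0],
    [0,0,0,0.002,0],
    [0,0,0,0.003,0],
    [0,0,0,0.004,0],
    [0,0,0,0.005,0],
    [0,0,0,0.005,0],
  ],
)

```text
clock: 6.32
ee_pos: [0.5748, -0.0059, 0.0344]
tcp_rot: [-0.001, 3.141, -0.0]
ft_force: [-2.5, 3.7, 14.5]
width: -0.0
finger_force: 7.3
```

Far left dips about 3.5 mm under a light force and then seats. I'll let it swing back and go over its tab.

move_arm(
  moves=[
    [0,0,0,-0.006,0],
    [0,0,0,-0.012,0],
    [0,0,0,-0.03,0],
    [0,0,0,-0.06,0],
    [0,0,0,-0.06,0],
    [0,0,0.05,-0.06,0],
    [0,0,0.1,-0.06,0],
    [0,0,0.146,-0.06,0],
    [0,0,0.146,-0.06,0],
    [0,0,0.146,-0.06,0],
  ],
)

```text
clock: 7.58
ee_pos: [0.5743, 0.0667, 0.0638]
tcp_rot: [0.002, -3.142, 0.0]
ft_force: [-0.1, 0.6, 1.2]
width: -0.0
finger_force: 0.0
```

Run:
```python
from bench import status, viewer
import cv2
a=viewer.grab_frame("wrist"); b=viewer.grab_frame("scene")[200:400,240:460]
cv2.imwrite("pics/w2.png",cv2.hconcat([cv2.resize(a,(400,300)),cv2.resize(b,(330,300))])[:,:,::-1])
o=status.get_obs(); print(o['ee_pos'],o['ft_force'])
```

```text
[0.57438527 0.06636158 0.06380576] [ 0.44039863 -0.17814929 -0.27639304]
```

View pics/w2.png

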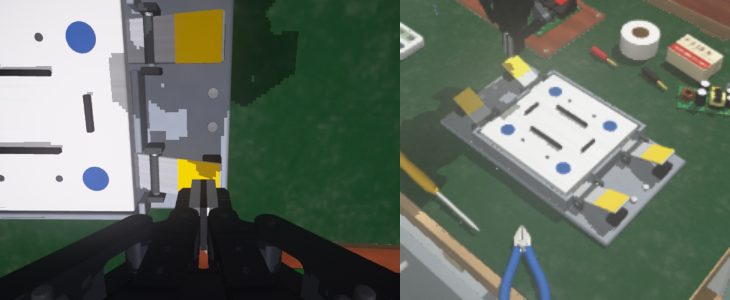

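The fingertips are above the far-left tab, all tabs are still up, and the plate has swung back. Pressing the tab down.

move_arm(
  moves=[
    [0,0,0,0.02,0],
    [0,0,0,0.036,0],
    [0,0,0,0.042,0],
    [0,0,0,0.047,0],
    [0,0,0,0.052,0],
    [0,0,0,0.057,0],
    [0,0,0,0.062,0],
    [0,0,0,0.066,0],
    [0,0,0,0.068,0],
    [0,0,0,0.07,0],
    [0,0,0,0.07,0],
  ],
)

```text
clock: 9.05
ee_pos: [0.5743, 0.067, 0.0287]
tcp_rot: [0.002, -3.141, 0.0]
ft_force: [0.3, 0.2, 0.6]
width: 0.0002
finger_force: 0.4
```

move_arm(
  moves=[
    [0,0,0,0.001,0],
    [0,0,0,0.002,0],
    [0,0,0,0.002,0],
  ],
)

```text
clock: 9.43
ee_pos: [0.5744, 0.067, 0.0279]
tcp_rot: [-0.002, 3.142, -0.0]
ft_force: [-0.2, 1.4, 5.1]
width: 0.0002
finger_force: 2.4
```

move_arm(
  moves=[
    [0,0,0,0.001,0],
    [0,0,0,0.002,0],
    [0,0,0,0.002,0],
  ],
)

```text
clock: 9.8
ee_pos: [0.5745, 0.067, 0.0275]
tcp_rot: [-0.002, 3.141, -0.0]
ft_force: [-3.6, 0.5, 17.6]
width: -0.0002
finger_force: 8.7
```

move_arm(
  moves=[
    [0,0,0,-0.01,0],
    [0,0,0,-0.05,0],
    [0,0,0,-0.15,0],
    [0,0,0.05,-0.25,0],
    [0,0,0.15,-0.3,0],
    [0,0,0.25,-0.3,0],
    [0,0,0.25,-0.3,0],
  ],
)

```text
clock: 10.68
ee_pos: [0.574, 0.1949, 0.1771]
tcp_rot: [-0.006, 3.141, 0.001]
ft_force: [-0.5, -0.4, -0.2]
width: 0.0002
finger_force: 0.0
```

Run:
```python
from bench import status, viewer
import cv2
a=viewer.grab_frame("top")[190:310,270:460]; b=viewer.grab_frame("scene")[220:370,250:440]
cv2.imwrite("pics/w3.png",cv2.hconcat([cv2.resize(a,(400,300)),cv2.resize(b,(390,300))])[:,:,::-1])
o=status.get_obs(); print(o['ee_pos'],o['ft_force'])
```

```text
[0.57375149 0.19214075 0.17648193] [ 0.63004558 -0.10894695 -0.3461809 ]
```

View pics/w3.png

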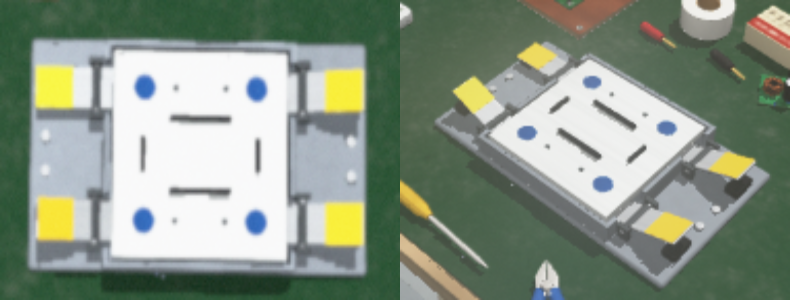

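The far-left tab (scene crop, 537,55) now lies flat, the other three are still raised, the plate is in place and the arm is clear. Handing in.

```bash
python3 -c "
from bench import env
print(env.hand_in())"
```

```text
the job is handed in; nothing more can be done
None
```

The far-left corner was the rocking one: it dipped about 3.5 mm and swung back. I pressed its shim tab flat, left the other three tabs up, and handed the job in; I tested only the near-left and far-left corners, and did not press the plate again afterwards to check it is firm.

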